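# Clear the caddy to reach the garlic, then put it back in order

## Task

The garlic bulb in the wooden caddy is hemmed in by the pepper mill and the spice jar. Stand the mill and the jar upright on the wooden tray first, then, while both wait there, put the garlic in the black dish, and afterwards stand the mill and the jar back upright in the caddy, each exactly where it stood before. Do not tip them over and do not disturb the mug on the tray or the drinking glass behind the caddy.

Things in the scene. Friction and masses are not known exactly. Their poses are not given: they have to be found in the camera images.
- garlic_c (a point): garlic bulb, whitish, roundish, 53 mm across and 53 mm high with a pointed neck, 31 g, standing on the floor of the caddy at its middle place. Point: its centre, 26 mm above its underside; z up through the neck.
- mill_c (a point): tall dark-brown wooden pepper mill, 170 mm high, in one of the two end places of the caddy (another stands fixed at the back wall). Solid body 58 mm across up to 122 mm above its foot, above it a rounded head 48 mm across from 123 to 159 mm (does not turn; good to grip at 141 mm), then a small knob 12 mm across. Weighs 0.13 to 0.25 kg. Point: its centre, 85 mm above its foot; z up.
- jar_c (a point): slim round spice jar with a dark, gold-topped cap, 41 mm across over its whole height of 105 mm, in the other end place of the caddy (others stand fixed at the back wall). Weighs 0.08 to 0.15 kg. Point: its centre, 52.5 mm above its foot; z up.
- caddy: fixed wooden trough open above, outside 92 (x) by 222 (y) mm, inside 74 by 204. Floor top 8 mm above the worktop; long walls 45 mm high, end walls 57. Three places marked by flush rings, no dividers, at y = -64, 0, +64 mm. Origin: centre of the underside; y along the trough, z up. Garlic has about 10 mm to each long wall; fingers fit beside it only along y, once mill and jar are gone.
- tray: fixed wooden tray, 270 mm (x) by 374 mm (y), the side area. Floor top 9 mm above the worktop, rim 32 mm high, about 14 mm thick. Origin: centre of the underside; z up. The half towards the robot (the tray's own +y) is free; the mug stands in the far half (own y about -110 mm).
- dish: fixed shallow black dish, 129 mm (x) by 149 mm (y), 28 mm high, where the garlic shall go. Flat inner floor about 90 by 110 mm, its top 7 mm above the worktop. Origin: centre of the underside; z up. A lemon lies some 130 mm beyond it.
- mug_c (a point): large beige mug, bystander on the tray, not to be disturbed: 82 mm across, 94 mm high, with a handle reaching out to 79 mm from its axis in its -y direction. Point: centre of the round cup, 47 mm above its foot.
- glass_c (a point): clear drinking glass bystander on the worktop behind the caddy, not to be disturbed: 81 mm across, 91 mm high. Point: its centre, 45 mm above the worktop.
Not all that is in view belongs to the job. Of the things like the part that bears garlic_c, leave any that is purple or red; of the rest the smaller one is meant.

How it is judged:
By the outcome, as a careful person would: the job done as asked, in the order asked, and still so for the second after the job is handed in, with the robot touching nothing.
It also fails if it takes over 139 s, if anything falls off the work surface, if the arm or the gripper's body presses on something with over 40 N, if the wrist force passes 120 N, or if a joint passes its speed limit or range.

## Robot

A 6-joint arm with a two-finger parallel gripper is mounted at the origin on a cart in front of the work surface, level with it; the furniture and walls round the work are solid. World frame = base frame: x ahead of the robot, y to its left, z up, the work surface at z = 0. Lengths are in m, angles in rad, forces in N, time in s.
With the tool pointing down it reaches from about 0.275 to 0.75 m from the base axis. Payload 10.2 kg.
Tool frame: the origin (TCP) lies midway between the tips of the shut fingers; the grasp point (between the pads) lies 19 mm behind it; z points along the fingers, y is the line along which they close (so a half turn about z gives the same grasp; the last joint's range is limited). The gripper opens to 88 mm and grips with 3 to 60 N. Pads are 18 mm wide; open, the fingers measure 123 mm over their backs; the gripper's body (75 mm by 187 mm) begins 45 mm behind the grasp point.
Start: joints at [0.952, 0.313, 1.498, -0, 1.331, -0.223], TCP at [0.202, 0.484, 0.239] pointing down, gripper open.
Joint ranges: [-2.94, 2.94], [-0.97, 2.17], [0.19, 2.56], [-1.23, 4.37], [0.02, 3.11], [-2.88, 2.88]. Speed limits (rad/s): [2.39, 2.39, 3.01, 3.14, 3.14, 3.14].

## Interface

Orientations are given as a rotation vector (axis times angle).
In Python, from cell import monitor, viewer, finish_job, spotter gives the robot as it stands.
- The arm moves only by the tool apply_moves, never from a script. Its argument "steps" is a list of rows, each a list of 4 numbers: the shift along the tool's x, y, z in mm, then the turn about the tool's z in rad. A call has 1 to 12 rows; each row shifts and turns the commanded pose from where the row before left it, along the tool's axes as they then stand; what a row does not reach is not made up. A row lasts 1/12 s, in which the tool goes at most 41.7 mm and 7.16 degrees, less where a joint would pass 70% of its speed; a pose out of reach is approached as far as the arm can. A call is refused whole if a number of a shift passes 41.7 or a number of a turn 0.125, either way. A call with a gripper value outside its range is refused whole. "claw" is the opening in per cent of the stroke, from 0 (shut) to 100 (fully open), set as the call begins (left out, the last holds). The fingers move at their own pace and stop on an object; "grip_force" is the grip in N (left out, the last holds). Time passes only in rows, so rows that do not move let the fingers close. It gives the time, the measured TCP pose, the force, the opening and the grip force at its end, in the units of the state.
- monitor.read_state(): the state, without advancing time (a new reading comes with each control period).
- viewer.camera(name): name is "scene" or "side" or "wrist"; returns the picture (420x560x3 uint8, red, green, blue); there is no depth.
- viewer.get_calibration(name): a dict with "fx", "fy", "cx", "cy" (pixels), "xyz" and "rotation" of the camera in the world; the wrist camera has in their place "tool_from_camera" (4x4, takes a point from camera to tool coordinates, whose origin is the TCP and whose axes are the flange's). Camera axes: x right, y down, z forward; pixel columns grow to the right and rows downward; lengths in m; the calibration is good to about 2 mm. A picture is of the moment at which its call begins: read the wrist's pose just before it. get_calibration takes no time and is no camera call.
- finish_job(): hands the job in; it is judged then, once.
Trained networks look in the newest picture that a camera, given by its name, has taken for a name from the list of things; names that differ only in an ending like _2 or _b are one class to them, and where a whole thing is asked for, a point or a joint stands for the part that bears it (a point fixed in the world has none). Each returns a list of dicts, best first, with "conf" (0 to 1); they miss things now and then, are a little off and sometimes report something else, mostly with a low value. They report only what shows in the picture. A call takes as long as a camera call. They do not tell look-alikes from the thing itself.
- spotter.search_frame(camera, query): "point" ([x, y, z] in m, in world coordinates, good to about 4 mm: the middle of the surface that is visible of it).
- spotter.spot_point(camera, query): "point" ([x, y, z] in m, in world coordinates, good to about 4 mm: a listed point, or the origin of a listed thing).
The state is a dict: "time": time; "joint_positions": joint angles; "qd": joint speeds; "effort": joint torques, N m; "eef_pos": TCP position; "tool_rot": TCP orientation; "force": force on the tool from outside, world axes, zero at the start; "ft_torque": the same for the moment, N m; "opening": finger opening in m; "gripper_force": force on a finger pad.
Only numpy, scipy, OpenCV 4.12 (cv2) and the standard library are available. Lean on these libraries where they do the work, as an engineer would, in place of code of your own. Each camera call takes 0.05 s, during which the arm holds its last target. There are 200 camera calls.

## Working session

There is one attempt and no reset: what is moved stays moved. The work goes in short steps, Python scripts to look and compute and a tool call to move; the robot and the scene stay as the last step left them, time stands still between calls to the robot, and variables do not carry over. Pictures are saved under pics/ and viewed, at most 14 in all, crops included, and the job is handed in when it is done.

Besides the shell and the picture viewer there is one more tool, called after "Request:" as name(argument=value, ...), one argument or row to a line, values as JSON. apply_moves: Moves the arm, as the interface text tells. Its arguments: {"type":"object","properties":{"steps":{"type":"array","items":{"type":"array","items":{"type":"number"}}},"claw":{"type":"number"},"grip_force":{"type":"number"}},"required":["steps"]}

```bash
mkdir -p pics
cat > h.py <<'E'
import numpy as np, cv2
from cell import monitor, viewer, finish_job, spotter
from scipy.spatial.transform import Rotation as R
def cam(n):
    c=viewer.get_calibration(n)
    if n=='wrist':
        s=monitor.read_state(); T=np.eye(4);T[:3,:3]=R.from_rotvec(s['tool_rot']).as_matrix();T[:3,3]=s['eef_pos']
        M=T@np.array(c['tool_from_camera']); return c,M[:3,3],M[:3,:3]
    r=np.array(c['rotation']); r=r if r.shape==(3,3) else R.from_rotvec(r).as_matrix()
    return c,np.array(c['xyz']),r
def proj(C,p):
    c,t,r=C;q=(np.atleast_2d(p)-t)@r
    return np.c_[c['fx']*q[:,0]/q[:,2]+c['cx'],c['fy']*q[:,1]/q[:,2]+c['cy']]
def ray(C,u,v):
    c,t,r=C;return t,r@np.array([(u-c['cx'])/c['fx'],(v-c['cy'])/c['fy'],1])
def onz(C,u,v,z):
    t,d=ray(C,u,v);return t+d*(z-t[2])/d[2]
def snap(n,f):
    C=cam(n);im=viewer.camera(n);cv2.imwrite('pics/'+f,im[:,:,::-1]);return C,im
E
python3 - <<'E'
from h import *
np.set_printoptions(precision=4,suppress=True)
s=monitor.read_state();print({k:np.round(v,3) for k,v in s.items()})
for n in ['scene','side','wrist']:
    C,im=snap(n,n+'0.png');print(n,C[0]['fx'],C[1],C[2].tolist())
    if n!='wrist':
        for q in ['garlic_c','mill_c','jar_c','caddy','tray','dish','mug_c','glass_c']:
            print(q,[(np.round(d['point'],3).tolist(),round(d['conf'],2),proj(C,d['point']).round().tolist()) for d in spotter.spot_point(n,q)])
s=cv2.imread('pics/scene0.png');d=cv2.imread('pics/side0.png')
E
```

```text
{'time': np.float64(0.0), 'joint_positions': array([ 0.952,  0.313,  1.498,  0.   ,  1.331, -0.223]), 'qd': array([ 0.   , -0.001, -0.001, -0.002, -0.   ,  0.001]), 'effort': array([  0.   , -40.222, -25.226,   0.069,   0.035,  -0.   ]), 'eef_pos': array([0.202, 0.484, 0.238]), 'tool_rot': array([-0.618, -3.08 ,  0.002]), 'force': array([-0.037,  0.247,  0.382]), 'ft_torque': array([ 0.037, -0.028, -0.021]), 'gripper_force': np.float64(0.0), 'opening': np.float64(0.088)}
scene 539.5137747894654 [ 0.1827 -0.7219  1.1408] [[0.8876562233100455, -0.3655438267399411, 0.28007881025037723], [-0.46043147269681217, -0.6935005102649087, 0.5541298595208133], [-0.008323951537078933, -0.6208339174003232, -0.7838979262864377]]
garlic_c [([0.681, 0.124, 0.022], 0.79, [[292.0, 178.0]]), ([0.548, 0.022, 0.035], 0.59, [[266.0, 220.0]]), ([0.513, 0.218, 0.039], 0.59, [[222.0, 173.0]]), ([0.399, 0.153, 0.041], 0.57, [[192.0, 204.0]])]
mill_c [([0.557, 0.087, 0.093], 0.66, [[257.0, 187.0]])]
jar_c [([0.534, -0.037, 0.058], 0.86, [[271.0, 233.0]])]
caddy [([0.548, 0.026, 0.002], 0.95, [[265.0, 226.0]])]
t
[... 611 characters left out ...]
9.0, 259.0]])]
mill_c [([0.542, 0.025, 0.039], 0.73, [[287.0, 226.0]]), ([0.56, 0.088, 0.092], 0.63, [[258.0, 215.0]])]
jar_c [([0.538, -0.041, 0.062], 0.86, [[314.0, 215.0]])]
caddy [([0.549, 0.025, 0.004], 0.89, [[286.0, 232.0]])]
tray [([0.565, -0.35, 0.001], 0.9, [[417.0, 190.0]])]
dish [([0.53, 0.366, 0.001], 0.72, [[147.0, 281.0]])]
mug_c [([0.649, -0.335, 0.054], 0.96, [[401.0, 155.0]])]
glass_c [([0.675, -0.012, 0.045], 0.59, [[283.0, 181.0]])]
wrist 289.67679973380285 [0.1242 0.517  0.3833] [[0.38580148241428247, 0.8731533033403723, 0.2979270464941645], [0.9225817453178804, -0.3650009636107821, -0.12496887520264113], [-0.0003733271418325042, 0.3230752318408122, -0.9463732113695152]]
```

View pics/scene0.png

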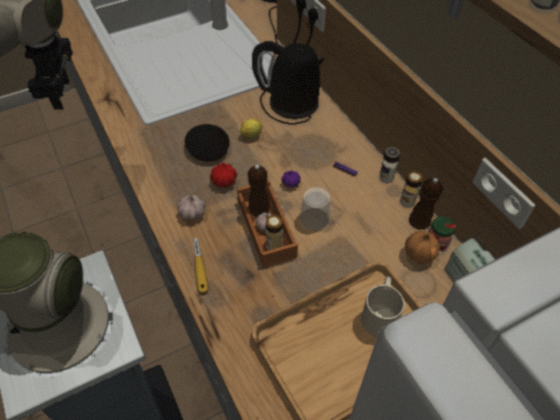

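View pics/side0.png

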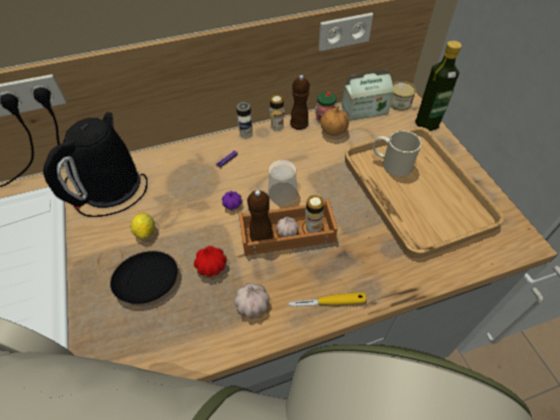

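```bash
cat > ov.py <<'E'
from h import *
def box(cx,cy,yaw,lx,ly,z):
    c,s=np.cos(yaw),np.sin(yaw);p=np.array([[1,1],[-1,1],[-1,-1],[1,-1]])*[lx/2,ly/2]
    return np.c_[p@np.array([[c,s],[-s,c]])+[cx,cy],np.full(4,z)]
def circ(cx,cy,r,z):
    a=np.linspace(0,6.283,40);return np.c_[cx+r*np.cos(a),cy+r*np.sin(a),np.full(40,z)]
def draw(im,C,polys,x0,y0,w,h,k):
    o=cv2.resize(im[y0:y0+h,x0:x0+w],None,fx=k,fy=k,interpolation=cv2.INTER_CUBIC)
    for p,col in polys:
        q=((proj(C,p)+.5-[x0,y0])*k*8).astype(int); cv2.polylines(o,[q.reshape(-1,1,2)],True,col,1,cv2.LINE_AA,3)
    return o
E
python3 - <<'E'
from ov import *
cx,cy,yaw=.5485,.0255,np.radians(-10)
G,Y,M=(0,255,0),(0,255,255),(255,0,255)
u=np.array([-np.sin(yaw),np.cos(yaw)])
mp=np.array([cx,cy])+.064*u; jp=np.array([cx,cy])-.064*u
P=[(box(cx,cy,yaw,.092,.222,.045),G),(circ(*mp,.024,.141),M),(circ(*mp,.006,.165),M),(circ(*jp,.0205,.105),Y)]
ty=np.radians(97)  # own +y -> world dir
T=[(box(.566,-.345,ty,.270,.374,.032),G),(circ(.65,-.334,.041,.094),M)]
a=cv2.imread('pics/side0.png');b=cv2.imread('pics/scene0.png');A=cam('side');B=cam('scene')
o1=draw(a,A,P,220,170,133,100,3);o2=draw(b,B,P,215,155,133,100,3)
o3=draw(a,A,T,320,115,200,150,2);o4=draw(b,B,T,240,255,200,150,2)
cv2.imwrite('pics/c1.png',np.vstack([np.hstack([o1,o2]),np.hstack([o3,o4])[:,:798]]))
E
```

```text
(no output)
```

View pics/c1.png

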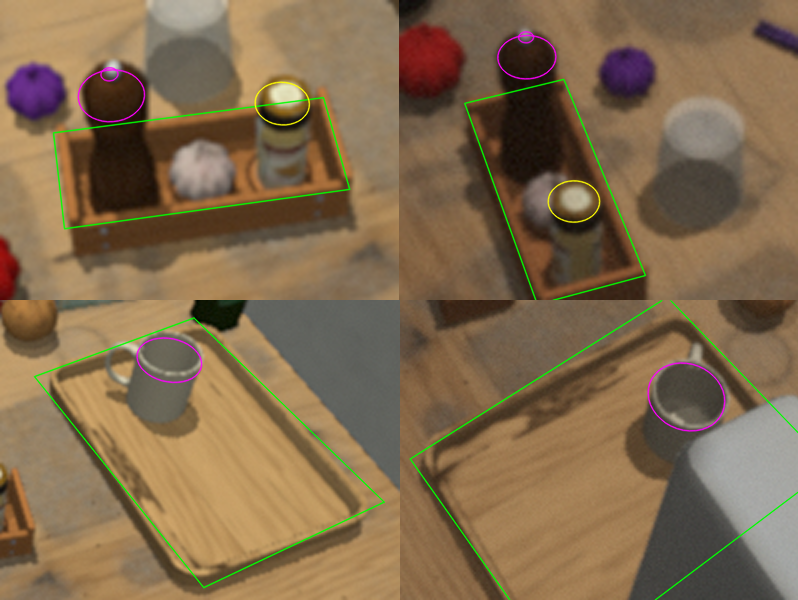

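The garlic look-alikes in the side view are: the large white bulb (251,299), the red bulb (209,261), the purple bulb (231,200) and the small white bulb in the caddy (287,226). The crop confirms the caddy one is meant, because it is whitish, the smaller of the two, and stands between the mill (258,215) and the jar (314,215). The caddy and tray overlays fit to within a few mm.

Request:
apply_moves(
  steps=[
    [0,0,0,0.1225],
    [0,0,0,0.1225],
    [0,0,0,0.1225],
    [0,0,0,0.1225],
    [0,0,0,0.1225],
    [0,0,0,0.1225],
    [0,0,0,0.1225],
    [0,0,0,0.1225],
    [0,0,0,0.1225],
    [0,0,0,0.1225],
    [0,0,0,0.1225],
    [0,0,0,0],
  ],
  claw=100,
)

```text
time: 1.95
eef_pos: [0.2024, 0.4844, 0.2387]
tool_rot: [2.409, 2.017, 0.0]
force: [-0.8, -0.5, 0.2]
opening: 0.0878
gripper_force: 0.0
```

Request:
apply_moves(
  steps=[
    [-27,27,0,0],
    [-27,27,0,0],
    [-27,27,0,0],
    [-27,27,0,0],
    [-27,27,0,0],
    [-27,27,0,0],
    [-27,27,0,0],
    [-27,27,0,0],
    [-27,27,0,0],
    [-27,27,0,0],
    [-27,27,0,0],
    [-27,27,0,0],
  ],
)

```text
time: 2.95
eef_pos: [0.4668, 0.1078, 0.2389]
tool_rot: [2.4, 2.027, 0.0]
force: [0.2, 0.6, -0.6]
opening: 0.0884
gripper_force: 0.0
```

Request:
apply_moves(
  steps=[
    [-25,25,0,0],
    [-25,25,0,0],
    [-25,25,0,0],
    [-18,20,0,0],
    [0,0,0,0],
    [0,0,0,0],
    [0,0,0,0],
  ],
)

```text
time: 3.53
eef_pos: [0.5432, 0.0022, 0.2386]
tool_rot: [-2.402, -2.024, 0.0]
force: [0.3, -0.6, -0.0]
opening: 0.0881
gripper_force: 0.0
```

```bash
cat >> h.py <<'E'
def tri(*obs):
    A=np.zeros((3,3));b=np.zeros(3)
    for C,u,v in obs:
        t,d=ray(C,u,v);d=d/np.linalg.norm(d);P=np.eye(3)-np.outer(d,d);A+=P;b+=P@t
    x=np.linalg.solve(A,b);return x.round(4),[ (proj(C,x)[0]-[u,v]).round(1).tolist() for C,u,v in obs]
E
python3 - <<'E'
from ov import *
A=cam('side');B=cam('scene')
print('knob',tri((A,257.3,192.7),(B,257,166.3)));print('jartop',tri((A,315.3,201.3),(B,274,220.7)))
s=monitor.read_state();print(s['eef_pos'],s['tool_rot'],s['joint_positions'],s['force'])
m=R.from_rotvec(s['tool_rot']).as_matrix();print('yaw of tool y',np.degrees(np.arctan2(m[1,1],m[0,1])))
C,im=snap('wrist','w1.png')
cx,cy,yaw=.5485,.0255,np.radians(-10);G,Y,M=(0,255,0),(0,255,255),(255,0,255)
u=np.array([-np.sin(yaw),np.cos(yaw)]);mp=np.array([cx,cy])+.064*u; jp=np.array([cx,cy])-.064*u
P=[(box(cx,cy,yaw,.092,.222,.045),G),(circ(*mp,.006,.175),M),(circ(*mp,.024,.149),M),(circ(*mp,.029,.13),M),(circ(*jp,.0205,.113),Y)]
for n in range(1):
  for q in ['garlic_c','mill_c','jar_c','caddy']:
    print(q,[(np.round(d['point'],3).tolist(),round(d['conf'],2)) for d in spotter.spot_point('wrist',q)])
cv2.imwrite('pics/c2.png',draw(im[:,:,::-1].copy(),C,P,0,0,560,420,1.4))
E
```

```text
knob (array([0.5588, 0.0854, 0.1698]), [[-0.1, -0.1], [-0.1, 0.1]])
jartop (array([ 0.5384, -0.0418,  0.1117]), [[-0.1, -0.2], [-0.1, 0.2]])
[0.54324476 0.00222677 0.23862611] [-2.40168206e+00 -2.02443889e+00  2.41653875e-04] [-2.11740773e-01  3.53500556e-01  1.44192487e+00  1.92436708e-04
  1.34666102e+00 -4.17323599e-02] [ 0.29525677 -0.55786155 -0.01591341]
yaw of tool y -9.743214923424942
garlic_c [([0.548, 0.02, 0.034], 0.8), ([0.396, 0.155, 0.032], 0.71), ([0.679, 0.122, 0.021], 0.63)]
mill_c []
jar_c [([0.541, -0.04, 0.06], 0.6)]
caddy []
```

View pics/c2.png

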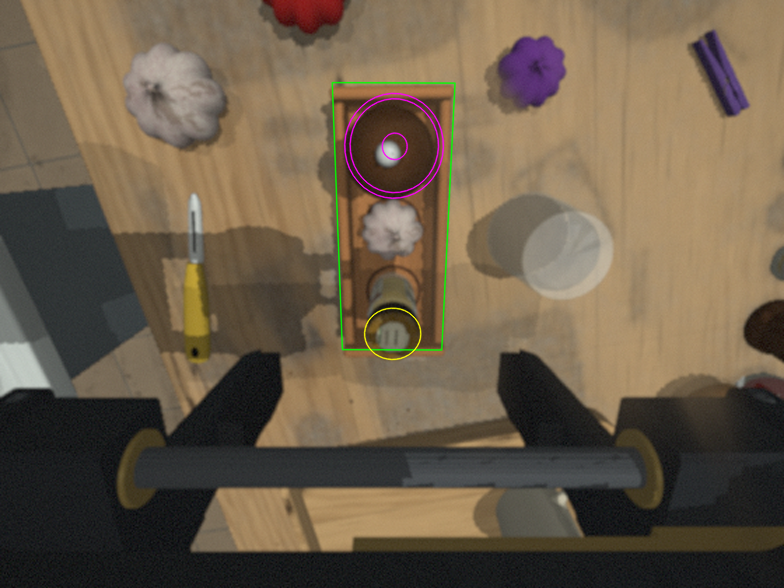

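The wrist view shows the mill knob at (389,153), the garlic at (391,228) and the jar cap at (392,332). All fit the caddy outline, with the mill about 3 mm short of its place. I'll take the mill first.

Request:
apply_moves(
  steps=[
    [28,0,0,0],
    [29,0,0,0],
    [28,0,0,0],
    [0,0,25,0],
    [0,0,25,0],
    [0,0,25,0],
    [0,0,20,0],
    [0,0,10,0],
    [0,0,0,0],
    [0,0,0,0],
  ],
)

```text
time: 4.62
eef_pos: [0.5585, 0.0856, 0.1344]
tool_rot: [2.404, 2.022, 0.001]
force: [-0.1, -1.0, 0.0]
opening: 0.0884
gripper_force: 0.0
```

Run:
```python
from ov import *
C,im=snap('wrist','w2.png');D,im2=snap('side','s2.png')
cv2.imwrite('pics/c3.png',np.hstack([cv2.resize(im[180:420,:],(560,240)),cv2.resize(im2[140:260,200:320],(240,240))])[:,:,::-1])
```

```text
(no output)
```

View pics/c3.png

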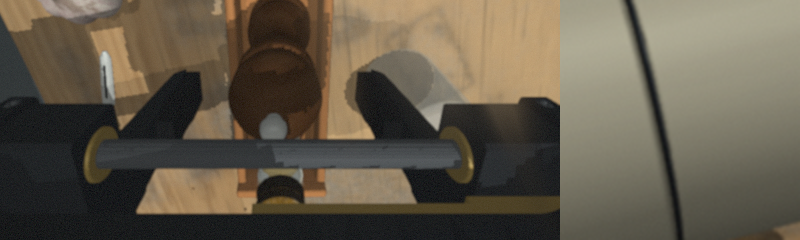

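The mill's head is at about (275,90) and the finger midline at 280, so it sits about 2 mm off-centre. I'll shift −2 mm in y and close.

Request:
apply_moves(
  steps=[
    [0,-2,0,0],
    [0,0,0,0],
  ],
)

```text
time: 4.88
eef_pos: [0.5564, 0.0858, 0.1347]
tool_rot: [2.404, 2.021, 0.002]
force: [-0.5, 0.2, 0.2]
opening: 0.0882
gripper_force: 0.0
```

Request:
apply_moves(
  steps=[
    [0,0,0,0],
    [0,0,0,0],
    [0,0,0,0],
    [0,0,0,0],
    [0,0,0,0],
    [0,0,0,0],
    [0,0,0,0],
    [0,0,0,0],
  ],
  claw=0,
  grip_force=25,
)

```text
time: 5.55
eef_pos: [0.5563, 0.0858, 0.1337]
tool_rot: [2.405, 2.022, 0.0]
force: [0.5, 0.2, 0.2]
opening: 0.0478
gripper_force: 25.0
```

Request:
apply_moves(
  steps=[
    [0,0,-8,0],
    [0,0,-15,0],
    [0,0,-22,0],
    [0,0,-25,0],
    [0,0,-25,0],
    [0,0,-25,0],
    [0,0,-20,0],
    [0,0,-10,0],
    [0,0,0,0],
  ],
)

```text
time: 6.3
eef_pos: [0.5567, 0.0857, 0.2859]
tool_rot: [2.403, 2.02, 0.004]
force: [0.7, -0.2, -1.8]
opening: 0.0475
gripper_force: 25.0
```

Request:
apply_moves(
  steps=[
    [-8,0,0,0],
    [-15,-1,0,0],
    [-22,-2,0,0],
    [-25,-2,0,0],
    [-25,-2,0,0],
    [-25,-2,0,0],
    [-25,-2,0,0],
    [-25,-2,0,0],
    [-25,-2,0,0],
    [-25,-2,0,0],
    [-25,-2,0,0],
    [-25,-2,0,0],
  ],
)

```text
time: 7.3
eef_pos: [0.488, -0.1779, 0.282]
tool_rot: [-2.403, -2.02, 0.002]
force: [0.3, -0.3, -1.5]
opening: 0.0481
gripper_force: 25.0
```

Request:
apply_moves(
  steps=[
    [-25,-2,0,0],
    [-25,0,0,0],
    [-25,0,0,0],
    [-20,0,0,0],
    [-10,0,0,0],
    [0,0,0,0],
    [0,0,0,0],
  ],
)

```text
time: 7.88
eef_pos: [0.469, -0.2793, 0.2828]
tool_rot: [-2.404, -2.02, -0.0]
force: [0.1, -0.4, -1.7]
opening: 0.0475
gripper_force: 25.0
```

Run:
```python
from ov import *
s=monitor.read_state();print(s['eef_pos'],s['joint_positions'],s['opening'],s['force'])
D,im=snap('side','s3.png');E,im2=snap('scene','e3.png')
cv2.imwrite('pics/c4.png',np.hstack([im[:,200:560],im2[:,160:560]])[:,:,::-1])
```

```text
[ 0.46896602 -0.27929768  0.28277512] [-7.52026926e-01  3.33332090e-01  1.35512630e+00  3.55678506e-04
  1.45513561e+00 -5.79045161e-01] 0.04748532562312073 [ 0.13514312 -0.44890399 -1.67247132]
```

View pics/c4.png

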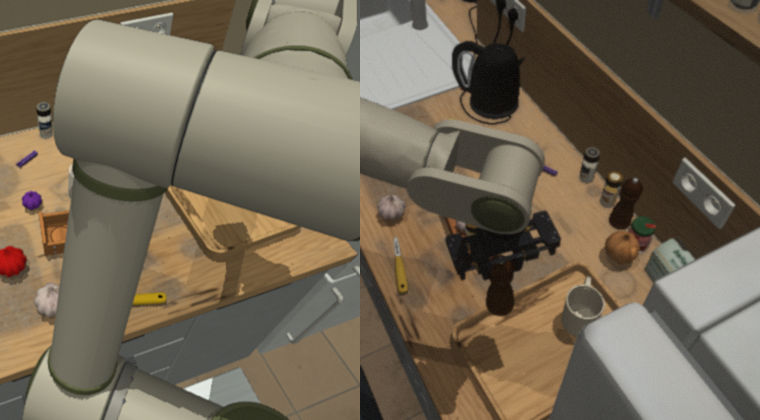

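The scene view shows the mill held upright at about (500,290) over the free half of the tray. I'll lower it gently.

Request:
apply_moves(
  steps=[
    [0,0,10,0],
    [0,0,20,0],
    [0,0,25,0],
    [0,0,25,0],
    [0,0,25,0],
    [0,0,20,0],
    [0,0,12,0],
    [0,0,6,0],
    [0,0,2,0],
    [0,0,1,0],
    [0,0,0,0],
  ],
)

```text
time: 8.9
eef_pos: [0.4695, -0.2797, 0.1383]
tool_rot: [2.403, 2.022, 0.0]
force: [0.1, -0.2, -1.5]
opening: 0.0477
gripper_force: 25.0
```

Request:
apply_moves(
  steps=[
    [0,0,0.5,0],
    [0,0,0.5,0],
    [0,0,0,0],
  ],
)

```text
time: 9.15
eef_pos: [0.4693, -0.2798, 0.1371]
tool_rot: [2.404, 2.021, 0.0]
force: [-0.8, 0.2, -1.5]
opening: 0.0474
gripper_force: 25.0
```

Request:
apply_moves(
  steps=[
    [0,0,0.5,0],
    [0,0,0.5,0],
    [0,0,0,0],
    [0,0,0,0],
  ],
)

```text
time: 9.48
eef_pos: [0.4692, -0.2797, 0.1357]
tool_rot: [-2.405, -2.022, 0.0]
force: [-1.0, 1.1, -1.8]
opening: 0.0473
gripper_force: 25.0
```

Request:
apply_moves(
  steps=[
    [0,0,0.5,0],
    [0,0,0.5,0],
    [0,0,0,0],
    [0,0,0,0],
  ],
)

```text
time: 9.82
eef_pos: [0.4692, -0.2797, 0.1347]
tool_rot: [2.405, 2.022, -0.0]
force: [-0.8, -1.1, -1.3]
opening: 0.0475
gripper_force: 25.0
```

Request:
apply_moves(
  steps=[
    [0,0,0.5,0],
    [0,0,0.5,0],
    [0,0,0,0],
    [0,0,0,0],
  ],
)

```text
time: 10.15
eef_pos: [0.4695, -0.28, 0.1346]
tool_rot: [2.403, 2.021, -0.0]
force: [-0.5, 0.1, 4.6]
opening: 0.0475
gripper_force: 25.0
```

Request:
apply_moves(
  steps=[
    [0,0,0.5,0],
    [0,0,0,0],
    [0,0,0,0],
  ],
)

```text
time: 10.4
eef_pos: [0.4696, -0.2802, 0.1346]
tool_rot: [2.403, 2.02, -0.0]
force: [-1.5, 1.0, 9.6]
opening: 0.0475
gripper_force: 25.0
```

Request:
apply_moves(
  steps=[
    [0,0,-0.5,0],
    [0,0,0,0],
    [0,0,0,0],
    [0,0,0,0],
    [0,0,0,0],
    [0,0,-10,0],
    [0,0,-20,0],
    [0,0,-25,0],
    [0,0,-25,0],
    [0,0,-20,0],
    [0,0,-8,0],
    [0,0,0,0],
  ],
  claw=100,
)

```text
time: 11.4
eef_pos: [0.4697, -0.2801, 0.2437]
tool_rot: [2.402, 2.02, 0.001]
force: [0.2, 0.3, -0.2]
opening: 0.0882
gripper_force: 0.0
```

Request:
apply_moves(
  steps=[
    [12,0,0,0],
    [25,3,0,0],
    [30,4,0,0],
    [35,4,0,0],
    [35,4,0,0],
    [35,4,0,0],
    [30,4,0,0],
    [25,4,0,0],
    [15,0,0,0],
    [6,0,25,0],
    [0,0,25,0],
    [0,0,0,0],
  ],
)

```text
time: 12.4
eef_pos: [0.5357, -0.0381, 0.1862]
tool_rot: [-2.397, -2.018, 0.009]
force: [-0.4, -0.2, -1.1]
opening: 0.0882
gripper_force: 0.0
```

Run:
```python
from ov import *
s=monitor.read_state();print(s['eef_pos'],s['joint_positions'],s['opening'],s['force'])
C,im=snap('wrist','w3.png')
P=[(circ(.538,-.041,.0205,.113),(0,255,255)),(circ(.548,.0215,.0265,.034),(0,255,0)),(circ(*s['eef_pos'][:2],.002,.113),(255,0,255))]
E,im2=snap('scene','e4.png')
o=draw(im[:,:,::-1].copy(),C,P,100,180,360,240,1.2)
q=draw(im2[:,:,::-1].copy(),E,[],200,150,240,200,1.44)
cv2.imwrite('pics/c5.png',np.hstack([o,q]))
print(proj(C,s['eef_pos']))
```

```text
[ 0.53574348 -0.03810559  0.18621896] [-2.89307552e-01  3.90254526e-01  1.53104995e+00  8.35915848e-05
  1.23060718e+00 -1.18030768e-01] 0.08815659005553746 [-0.40176548 -0.18542709 -1.13434445]
[[278.96896063 266.60276184]]
```

View pics/c5.png

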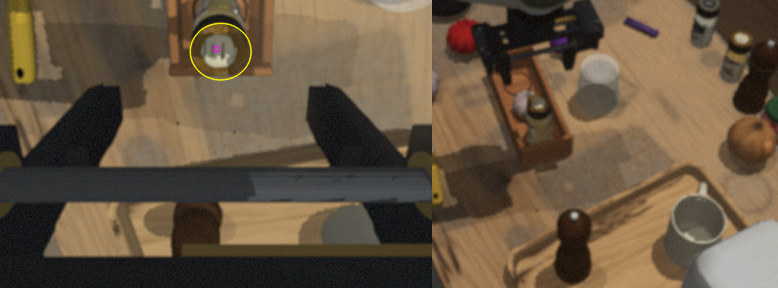

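The mill stands upright on the tray at (573,245). The jar cap at (218,48) lies almost under the TCP mark. I'll descend and check the alignment.

Request:
apply_moves(
  steps=[
    [0,-1,10,0],
    [0,0,25,0],
    [0,0,25,0],
    [0,0,25,0],
    [0,0,20,0],
    [0,0,10,0],
    [0,0,5,0],
    [0,0,0,0],
    [0,0,0,0],
    [0,0,0,0],
  ],
)

```text
time: 13.33
eef_pos: [0.5381, -0.0401, 0.073]
tool_rot: [2.403, 2.021, 0.002]
force: [0.1, 0.2, -0.6]
opening: 0.0881
gripper_force: 0.0
```

Run:
```python
from ov import *
s=monitor.read_state();print(s['eef_pos'],s['opening'],s['force'])
C,im=snap('wrist','w4.png');t=s['eef_pos']
P=[(circ(t[0],t[1],.0205,.113),(0,255,255)),(circ(t[0],t[1],.001,.113),(255,0,255))]
cv2.imwrite('pics/c6.png',draw(im[:,:,::-1].copy(),C,P,120,120,320,240,2))
```

```text
[ 0.53808565 -0.04007212  0.07297622] 0.0880954454538471 [ 0.07377883  0.22009817 -0.63651619]
```

View pics/c6.png

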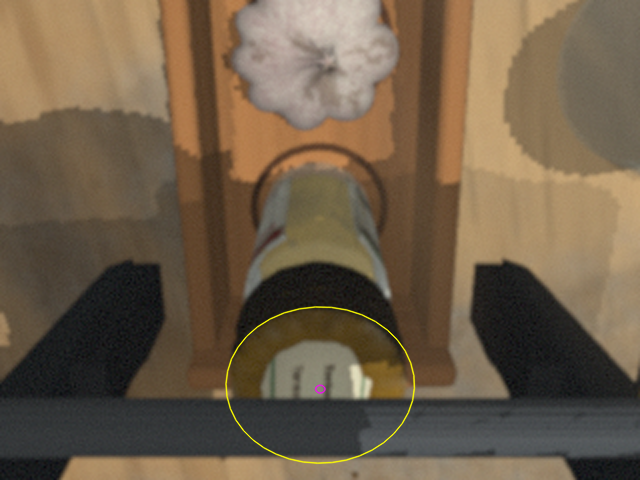

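The cap spans 238 to 402, so it is centred at 320 and matches the overlay. I'll close.

Request:
apply_moves(
  steps=[
    [0,0,0,0],
    [0,0,0,0],
    [0,0,0,0],
    [0,0,0,0],
    [0,0,0,0],
    [0,0,0,0],
    [0,0,0,0],
    [0,0,0,0],
  ],
  claw=0,
  grip_force=20,
)

```text
time: 14.05
eef_pos: [0.5375, -0.0399, 0.0717]
tool_rot: [2.404, 2.022, 0.0]
force: [0.7, -0.3, 0.8]
opening: 0.0401
gripper_force: 20.0
```

Request:
apply_moves(
  steps=[
    [0,0,-8,0],
    [0,0,-15,0],
    [0,0,-25,0],
    [0,0,-25,0],
    [0,0,-25,0],
    [0,0,-20,0],
    [0,0,-12,0],
    [0,0,0,0],
  ],
)

```text
time: 14.72
eef_pos: [0.5383, -0.04, 0.2047]
tool_rot: [2.401, 2.019, 0.004]
force: [-0.8, -0.1, -1.0]
opening: 0.0404
gripper_force: 20.0
```

Request:
apply_moves(
  steps=[
    [0,0,-20,0],
    [0,0,-25,0],
    [0,0,-15,0],
    [-10,0,-5,0],
    [-20,0,0,0],
    [-30,-1,0,0],
    [-30,-1,0,0],
    [-30,-1,0,0],
    [-30,-1,0,0],
    [-30,-1,0,0],
    [-30,-1,0,0],
    [-30,-1,0,0],
  ],
)

```text
time: 15.72
eef_pos: [0.4881, -0.2769, 0.2652]
tool_rot: [-2.403, -2.02, 0.001]
force: [1.6, -0.5, -1.5]
opening: 0.0402
gripper_force: 20.0
```

Request:
apply_moves(
  steps=[
    [-30,0,0,0],
    [-30,0,0,0],
    [-30,0,0,0],
    [-22,0,0,0],
    [-10,0,0,0],
    [0,0,0,0],
    [0,0,0,0],
    [0,0,0,0],
  ],
)

```text
time: 16.38
eef_pos: [0.4687, -0.3941, 0.2665]
tool_rot: [-2.403, -2.023, -0.0]
force: [0.2, -0.6, -0.9]
opening: 0.0401
gripper_force: 20.0
```

Request:
apply_moves(
  steps=[
    [0,0,15,0],
    [0,0,30,0],
    [0,0,30,0],
    [0,0,30,0],
    [0,0,30,0],
    [0,0,25,0],
    [0,0,15,0],
    [0,0,10,0],
    [0,0,4,0],
    [0,0,1,0],
    [0,0,0,0],
    [0,0,0,0],
  ],
)

```text
time: 17.38
eef_pos: [0.4688, -0.3956, 0.078]
tool_rot: [2.403, 2.021, -0.0]
force: [0.6, -0.2, 0.2]
opening: 0.0402
gripper_force: 20.0
```

Request:
apply_moves(
  steps=[
    [0,0,0.5,0],
    [0,0,0.5,0],
    [0,0,0.5,0],
    [0,0,0,0],
    [0,0,0,0],
  ],
)

```text
time: 17.8
eef_pos: [0.4684, -0.3953, 0.0753]
tool_rot: [2.405, 2.022, 0.0]
force: [-0.2, 0.7, -1.3]
opening: 0.0402
gripper_force: 20.0
```

Request:
apply_moves(
  steps=[
    [0,0,0.5,0],
    [0,0,0.5,0],
    [0,0,0.5,0],
    [0,0,0,0],
    [0,0,0,0],
  ],
)

```text
time: 18.22
eef_pos: [0.4684, -0.3953, 0.0737]
tool_rot: [-2.404, -2.022, 0.0]
force: [0.3, -0.7, -0.7]
opening: 0.0399
gripper_force: 20.0
```

Request:
apply_moves(
  steps=[
    [0,0,0.5,0],
    [0,0,0.5,0],
    [0,0,0,0],
    [0,0,0,0],
  ],
)

```text
time: 18.55
eef_pos: [0.4684, -0.3953, 0.0727]
tool_rot: [-2.405, -2.022, -0.0]
force: [0.7, -1.0, -1.4]
opening: 0.0401
gripper_force: 20.0
```

Request:
apply_moves(
  steps=[
    [0,0,0.5,0],
    [0,0,0.5,0],
    [0,0,0,0],
    [0,0,0,0],
  ],
)

```text
time: 18.88
eef_pos: [0.4685, -0.3955, 0.0726]
tool_rot: [2.404, 2.021, -0.0]
force: [-1.8, 1.0, 5.8]
opening: 0.0403
gripper_force: 20.0
```

Request:
apply_moves(
  steps=[
    [0,0,0,0],
    [0,0,0,0],
    [0,0,0,0],
    [0,0,0,0],
    [0,0,-10,0],
    [0,0,-25,0],
    [0,0,-35,0],
    [0,0,-35,0],
    [0,0,-35,0],
    [0,0,-20,0],
    [0,0,-10,0],
    [0,0,0,0],
  ],
  claw=100,
)

```text
time: 19.88
eef_pos: [0.4687, -0.3957, 0.2441]
tool_rot: [2.401, 2.019, -0.0]
force: [-0.3, 1.0, 0.7]
opening: 0.0879
gripper_force: 0.0
```

Request:
apply_moves(
  steps=[
    [0,0,0,-0.121],
    [0,0,0,-0.121],
    [0,0,0,-0.121],
    [0,0,0,-0.121],
    [0,0,0,-0.121],
    [0,0,0,-0.121],
    [0,0,0,-0.121],
    [0,0,0,-0.121],
    [0,0,0,-0.121],
    [0,0,0,-0.121],
    [0,0,0,-0.121],
    [0,0,0,-0.121],
  ],
)

```text
time: 20.88
eef_pos: [0.468, -0.3949, 0.2396]
tool_rot: [-0.446, -3.107, -0.004]
force: [-0.5, -0.6, -0.8]
opening: 0.0882
gripper_force: 0.0
```

Request:
apply_moves(
  steps=[
    [0,0,0,-0.119],
    [-1,15,0,0],
    [-1,30,0,0],
    [-1,35,0,0],
    [-1,35,0,0],
    [-1,35,0,0],
    [-1,35,0,0],
    [-1,35,0,0],
    [0,35,0,0],
    [0,35,0,0],
    [0,35,0,0],
    [0,35,0,0],
  ],
)

```text
time: 21.88
eef_pos: [0.5362, -0.039, 0.2406]
tool_rot: [-0.277, -3.127, -0.001]
force: [-0.5, -0.7, 0.6]
opening: 0.0884
gripper_force: 0.0
```

Request:
apply_moves(
  steps=[
    [0,30,0,0],
    [0,22,0,0],
    [0,13,20,0],
    [0,0,40,0],
    [0,0,30,0],
    [0,0,10,0],
    [0,0,0,0],
    [0,0,0,0],
    [0,0,0,0],
  ],
)

```text
time: 22.63
eef_pos: [0.5489, 0.0222, 0.1435]
tool_rot: [0.272, 3.127, -0.0]
force: [0.7, 0.1, 0.7]
opening: 0.0881
gripper_force: 0.0
```

Run:
```python
from ov import *
s=monitor.read_state();print(s['eef_pos'],s['joint_positions'],s['opening'],s['force'])
m=R.from_rotvec(s['tool_rot']).as_matrix();print('yaw of tool y',np.degrees(np.arctan2(m[1,1],m[0,1])))
C,im=snap('wrist','w5.png');t=s['eef_pos']
P=[(circ(t[0],t[1],.0265,.034),(0,255,255)),(circ(t[0],t[1],.001,.061),(255,0,255))]
E,im2=snap('scene','e5.png')
print([(d['point'],d['conf']) for d in spotter.spot_point('wrist','garlic_c')])
o=draw(im[:,:,::-1].copy(),C,P,100,120,320,240,1.4)
q=draw(im2[:,:,::-1].copy(),E,[],200,150,240,224,1.5)
cv2.imwrite('pics/c7.png',np.hstack([o,q[:336]]))
```

```text
[0.54887835 0.0221638  0.14348516] [-1.73000496e-01  4.55041193e-01  1.55454400e+00  7.24219635e-05
  1.12918791e+00 -1.57028523e+00] 0.08806819466821456 [0.67090971 0.06393971 0.74870796]
yaw of tool y 80.05675503440558
[([0.5507, 0.018, 0.035], 0.94), ([0.5188, 0.219, 0.0354], 0.65)]
```

View pics/c7.png

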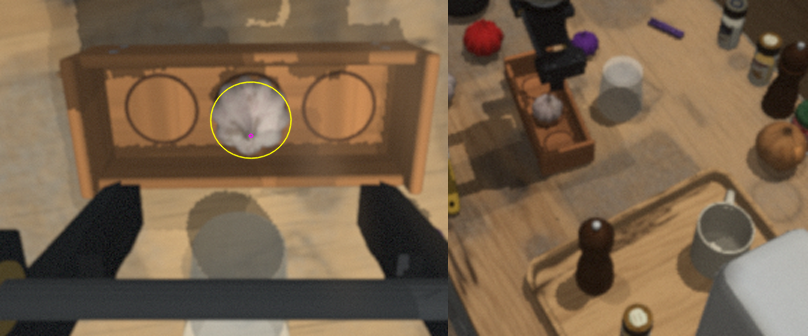

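The wrist view has the garlic centred at (250,118), exactly on the overlay, with the empty rings at (161,108) and (339,106). The scene view shows the mill and jar upright on the tray. I'll descend on the garlic.

Request:
apply_moves(
  steps=[
    [0,0,15,0],
    [0,0,25,0],
    [0,0,25,0],
    [0,0,25,0],
    [0,0,20,0],
    [0,0,10,0],
    [0,0,5,0],
    [0,0,2,0],
    [0,0,0,0],
  ],
)

```text
time: 23.53
eef_pos: [0.5486, 0.0221, 0.0155]
tool_rot: [0.27, 3.129, -0.0]
force: [-0.2, -0.8, 0.5]
opening: 0.0882
gripper_force: 0.0
```

Request:
apply_moves(
  steps=[
    [0,0,0,0],
    [0,0,0,0],
    [0,0,0,0],
    [0,0,0,0],
    [0,0,0,0],
    [0,0,0,0],
    [0,0,0,0],
  ],
  claw=0,
  grip_force=8,
)

```text
time: 24.12
eef_pos: [0.5482, 0.0222, 0.0149]
tool_rot: [0.27, 3.13, -0.0]
force: [0.1, -0.1, 1.9]
opening: 0.0518
gripper_force: 8.0
```

Request:
apply_moves(
  steps=[
    [0,0,-10,0],
    [0,0,-20,0],
    [0,0,-30,0],
    [0,0,-35,0],
    [0,0,-35,0],
    [0,0,-30,0],
    [0,0,-15,0],
    [0,0,0,0],
  ],
)

```text
time: 24.78
eef_pos: [0.5494, 0.0221, 0.1939]
tool_rot: [0.269, 3.123, -0.001]
force: [0.2, 0.9, 0.3]
opening: 0.0515
gripper_force: 8.0
```

Request:
apply_moves(
  steps=[
    [3,12,0,0],
    [6,24,0,0],
    [7,30,0,0],
    [7,30,0,0],
    [7,30,0,0],
    [7,30,0,0],
    [7,30,0,0],
    [7,30,0,0],
    [7,30,0,0],
    [7,30,0,0],
    [7,30,0,0],
    [6,20,0,0],
  ],
)

```text
time: 25.78
eef_pos: [0.5253, 0.3598, 0.1873]
tool_rot: [-0.268, -3.127, 0.002]
force: [-0.3, 0.3, -0.2]
opening: 0.0518
gripper_force: 8.0
```

Request:
apply_moves(
  steps=[
    [0,11,0,0],
    [0,0,0,0],
    [0,0,0,0],
    [0,0,0,0],
  ],
)

```text
time: 26.12
eef_pos: [0.5287, 0.367, 0.1887]
tool_rot: [-0.271, -3.128, 0.002]
force: [-0.4, -0.1, -0.7]
opening: 0.0515
gripper_force: 8.0
```

Run:
```python
from ov import *
s=monitor.read_state();t=s['eef_pos'];print(t,s['joint_positions'],s['opening'],s['force'])
C,im=snap('wrist','w6.png');E,im2=snap('scene','e6.png')
P=[(circ(t[0],t[1],.004,.007),(255,0,255)),(box(.5305,.3675,np.radians(-10),.129,.149,.028),(0,255,0))]
for n in ['wrist','scene']:print(n,[(np.round(d['point'],3).tolist(),d['conf']) for d in spotter.spot_point(n,'dish')])
cv2.imwrite('pics/c8.png',np.hstack([draw(im[:,:,::-1].copy(),C,P,60,60,400,336,1),draw(im2[:,:,::-1].copy(),E,P,120,60,200,168,2)]))
```

```text
[0.52865513 0.36699743 0.18866714] [ 4.25187301e-01  6.15709255e-01  1.17049191e+00 -1.86500074e-04
  1.35737360e+00 -9.72870687e-01] 0.05154862728771393 [-0.37816817 -0.11875541 -0.69581448]
wrist [([0.529, 0.366, 0.001], 0.84)]
scene [([0.532, 0.369, -0.006], 0.78), ([0.468, -0.392, 0.058], 0.5)]
```

View pics/c8.png

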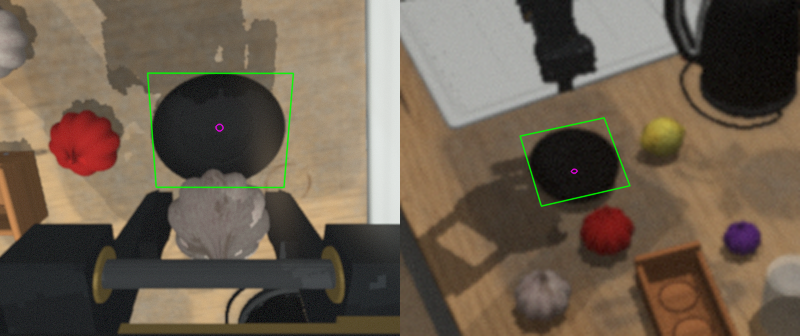

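The dish outline fits and the TCP mark is at its middle (219,127). The garlic is held at (219,215). I'll lower it into the dish.

Request:
apply_moves(
  steps=[
    [0,0,12,0],
    [0,0,25,0],
    [0,0,30,0],
    [0,0,30,0],
    [0,0,30,0],
    [0,0,22,0],
    [0,0,12,0],
    [0,0,8,0],
    [0,0,3,0],
    [0,0,1,0],
    [0,0,0,0],
    [0,0,0,0],
  ],
)

```text
time: 27.32
eef_pos: [0.5297, 0.3679, 0.018]
tool_rot: [0.27, 3.128, 0.002]
force: [0.4, 0.9, -0.5]
opening: 0.0514
gripper_force: 8.0
```

Request:
apply_moves(
  steps=[
    [0,0,0.5,0],
    [0,0,0.5,0],
    [0,0,0,0],
  ],
)

```text
time: 27.57
eef_pos: [0.5291, 0.3676, 0.016]
tool_rot: [0.27, 3.13, 0.0]
force: [0.1, -0.4, -0.2]
opening: 0.0514
gripper_force: 8.0
```

Request:
apply_moves(
  steps=[
    [0,0,0,0],
    [0,0,0,0],
    [0,0,0,0],
    [0,0,0,0],
    [0,0,0,0],
  ],
  claw=76,
)

```text
time: 27.98
eef_pos: [0.529, 0.3676, 0.0157]
tool_rot: [-0.27, -3.13, 0.0]
force: [0.1, -0.8, 0.7]
opening: 0.0669
gripper_force: 0.0
```

Request:
apply_moves(
  steps=[
    [0,0,-8,0],
    [0,0,-15,0],
    [0,0,-25,0],
    [0,0,-35,0],
    [0,0,-40,0],
    [0,0,-40,0],
    [0,0,-35,0],
    [0,0,-20,0],
    [0,0,-12,0],
    [0,0,0,0],
  ],
)

```text
time: 28.82
eef_pos: [0.5297, 0.3679, 0.2496]
tool_rot: [0.27, 3.125, 0.005]
force: [0.6, 0.5, -0.0]
opening: 0.0671
gripper_force: 0.0
```

Run:
```python
from ov import *
s=monitor.read_state();print(s['eef_pos'])
for n in ['wrist','scene']:
  snap(n,n+'7.png')
  print(n,[(np.round(d['point'],3).tolist(),round(d['conf'],2)) for d in spotter.spot_point(n,'garlic_c')])
C=cam('scene');
print(proj(C,[[.469,-.395,.1],[.4695,-.28,.1]]))
print('jar',[(np.round(d['point'],3).tolist(),round(d['conf'],2)) for d in spotter.spot_point('scene','jar_c')])
```

```text
[0.52967409 0.36793424 0.2495651 ]
wrist [([0.529, 0.367, 0.035], 0.82), ([0.394, 0.155, 0.038], 0.79), ([0.68, 0.126, 0.022], 0.74), ([0.518, 0.218, 0.035], 0.67)]
scene [([0.527, 0.371, 0.03], 0.74), ([0.399, 0.148, 0.038], 0.62), ([0.515, 0.215, 0.04], 0.6), ([0.681, 0.129, 0.027], 0.55)]
[[325.41161547 362.88392854]
 [297.43966373 316.26856011]]
jar [([0.465, -0.396, 0.059], 0.74)]
```

View pics/wrist7.png

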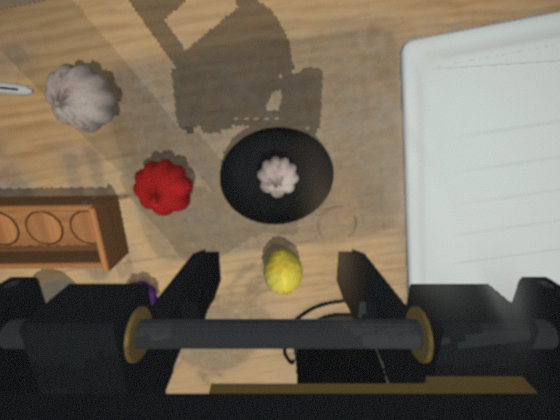

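The garlic stands in the dish at (277,176). I'll turn back and return to the jar.

Request:
apply_moves(
  steps=[
    [0,0,0,0.121],
    [0,0,0,0.121],
    [0,0,0,0.121],
    [0,0,0,0.121],
    [0,0,0,0.121],
    [0,0,0,0.121],
    [0,0,0,0.121],
    [0,0,0,0.121],
    [0,0,0,0.121],
    [0,0,0,0.121],
    [0,0,0,0.121],
    [0,0,0,0.121],
  ],
  claw=100,
)

```text
time: 30.07
eef_pos: [0.5289, 0.3675, 0.2446]
tool_rot: [-2.286, -2.154, 0.003]
force: [-0.4, -0.3, -0.0]
opening: 0.0886
gripper_force: 0.0
```

Request:
apply_moves(
  steps=[
    [0,0,0,0.119],
    [-15,1,0,0],
    [-30,3,0,0],
    [-35,3,0,0],
    [-35,3,0,0],
    [-35,3,0,0],
    [-35,3,0,0],
    [-35,3,0,0],
    [-35,3,0,0],
    [-35,3,0,0],
    [-35,3,0,0],
    [-35,4,0,0],
  ],
)

```text
time: 31.07
eef_pos: [0.498, 0.0059, 0.2451]
tool_rot: [-2.404, -2.021, 0.001]
force: [-0.0, 0.0, -0.2]
opening: 0.0882
gripper_force: 0.0
```

Request:
apply_moves(
  steps=[
    [-35,4,0,0],
    [-35,4,0,0],
    [-35,4,0,0],
    [-35,4,0,0],
    [-35,4,0,0],
    [-35,4,0,0],
    [-35,4,0,0],
    [-35,4,0,0],
    [-35,4,0,0],
    [-30,1,0,0],
    [0,0,0,0],
    [0,0,0,0],
  ],
)

```text
time: 32.07
eef_pos: [0.4754, -0.3396, 0.2444]
tool_rot: [-2.405, -2.018, 0.0]
force: [-0.2, -0.1, -0.1]
opening: 0.0877
gripper_force: 0.0
```

Request:
apply_moves(
  steps=[
    [-20,1,0,0],
    [-20,1,0,0],
    [-16,1,0,0],
    [0,0,25,0],
    [0,0,25,0],
    [0,0,0,0],
    [0,0,0,0],
    [0,0,0,0],
  ],
)

```text
time: 32.73
eef_pos: [0.47, -0.3941, 0.1973]
tool_rot: [2.402, 2.022, 0.0]
force: [0.3, -0.2, 0.3]
opening: 0.0885
gripper_force: 0.0
```

Run:
```python
from ov import *
s=monitor.read_state();t=s['eef_pos'];print(t)
m=R.from_rotvec(s['tool_rot']).as_matrix();print('yaw',np.degrees(np.arctan2(m[1,1],m[0,1])));print('d to jar grasp, tool mm',(m.T@(np.array([.4685,-.3955,.0727])-t)*1000).round(1))
```

```text
[ 0.47003974 -0.39411053  0.19731402]
yaw -9.828479529646275
d to jar grasp, tool mm [ -1.5  -1.5 124.6]
```

Request:
apply_moves(
  steps=[
    [-1.5,-1.5,15,0],
    [0,0,30,0],
    [0,0,30,0],
    [0,0,25,0],
    [0,0,15,0],
    [0,0,7,0],
    [0,0,2,0],
    [0,0,0,0],
    [0,0,0,0],
    [0,0,0,0],
  ],
)

```text
time: 33.57
eef_pos: [0.4681, -0.3962, 0.0733]
tool_rot: [2.403, 2.02, -0.0]
force: [0.9, 0.1, 0.2]
opening: 0.088
gripper_force: 0.0
```

Request:
apply_moves(
  steps=[
    [0,0,0,0],
    [0,0,0,0],
    [0,0,0,0],
    [0,0,0,0],
    [0,0,0,0],
    [0,0,0,0],
    [0,0,0,0],
    [0,0,0,0],
  ],
  claw=0,
  grip_force=20,
)

```text
time: 34.23
eef_pos: [0.4677, -0.3957, 0.0717]
tool_rot: [2.405, 2.022, 0.0]
force: [-0.0, -0.0, 0.3]
opening: 0.0405
gripper_force: 19.9
```

Request:
apply_moves(
  steps=[
    [0,0,-10,0],
    [0,0,-20,0],
    [0,0,-30,0],
    [0,0,-35,0],
    [0,0,-35,0],
    [0,0,-30,0],
    [0,0,-20,0],
    [0,0,-10,0],
    [0,0,0,0],
    [0,0,0,0],
  ],
)

```text
time: 35.07
eef_pos: [0.4675, -0.3955, 0.2609]
tool_rot: [-2.404, -2.021, -0.0]
force: [-0.8, -0.2, -2.0]
opening: 0.0403
gripper_force: 19.9
```

Request:
apply_moves(
  steps=[
    [12,0,0,0],
    [25,0,0,0],
    [32,1,0,0],
    [32,1,0,0],
    [32,1,0,0],
    [32,1,0,0],
    [32,1,0,0],
    [32,1,0,0],
    [32,1,0,0],
    [32,1,0,0],
    [32,0,0,0],
    [25,0,0,0],
  ],
)

```text
time: 36.07
eef_pos: [0.5349, -0.0491, 0.2603]
tool_rot: [-2.401, -2.022, 0.002]
force: [0.7, 0.1, -1.1]
opening: 0.0402
gripper_force: 19.9
```

Request:
apply_moves(
  steps=[
    [12,0,0,0],
    [0,0,20,0],
    [0,0,30,0],
    [0,0,30,0],
    [0,0,20,0],
    [0,0,10,0],
    [0,0,0,0],
    [0,0,0,0],
    [0,0,0,0],
  ],
)

```text
time: 36.82
eef_pos: [0.5382, -0.0407, 0.153]
tool_rot: [2.403, 2.021, 0.002]
force: [0.3, 0.2, -1.5]
opening: 0.0403
gripper_force: 19.9
```

Run:
```python
from ov import *
s=monitor.read_state();t=s['eef_pos'];print(t,s['opening'],s['force'])
m=R.from_rotvec(s['tool_rot']).as_matrix();print('d tool mm',(m.T@(np.array([.5377,-.0401,.0707])-t)*1000).round(1))
```

```text
[ 0.53821952 -0.04065008  0.15299675] 0.04025947835929917 [ 0.32161469  0.23399814 -1.47248572]
d tool mm [ 0.5 -0.8 82.3]
```

Request:
apply_moves(
  steps=[
    [0.5,-0.5,15,0],
    [0,0,25,0],
    [0,0,20,0],
    [0,0,10,0],
    [0,0,6,0],
    [0,0,3,0],
    [0,0,0,0],
    [0,0,0,0],
  ],
)

```text
time: 37.48
eef_pos: [0.5379, -0.04, 0.0738]
tool_rot: [2.403, 2.021, 0.002]
force: [-0.4, -0.0, -0.8]
opening: 0.0403
gripper_force: 19.9
```

Request:
apply_moves(
  steps=[
    [0,0,0.5,0],
    [0,0,0.5,0],
    [0,0,0.5,0],
    [0,0,0,0],
    [0,0,0,0],
  ],
)

```text
time: 37.9
eef_pos: [0.5373, -0.0399, 0.0713]
tool_rot: [2.404, 2.022, 0.0]
force: [0.2, 0.2, -1.5]
opening: 0.0401
gripper_force: 19.9
```

Request:
apply_moves(
  steps=[
    [0,0,0.5,0],
    [0,0,0.5,0],
    [0,0,0,0],
    [0,0,0,0],
  ],
)

```text
time: 38.23
eef_pos: [0.5374, -0.0399, 0.0706]
tool_rot: [2.404, 2.022, 0.0]
force: [-1.2, -0.3, 4.3]
opening: 0.0402
gripper_force: 19.9
```

Request:
apply_moves(
  steps=[
    [0,0,0,0],
    [0,0,0,0],
    [0,0,0,0],
    [0,0,0,0],
    [0,0,-10,0],
    [0,0,-25,0],
    [0,0,-35,0],
    [0,0,-40,0],
    [0,0,-35,0],
    [0,0,-20,0],
    [0,0,-10,0],
    [0,0,0,0],
  ],
  claw=100,
)

```text
time: 39.23
eef_pos: [0.5378, -0.04, 0.2474]
tool_rot: [2.402, 2.02, 0.003]
force: [0.9, 0.7, 0.2]
opening: 0.0881
gripper_force: 0.0
```

Request:
apply_moves(
  steps=[
    [-15,-2,0,0],
    [-28,-3,0,0],
    [-32,-3,0,0],
    [-32,-3,0,0],
    [-32,-3,0,0],
    [-32,-3,0,0],
    [-32,-3,0,0],
    [-25,-3,0,0],
    [-15,-2,0,0],
    [-5,-1,0,0],
    [0,0,0,0],
    [0,0,0,0],
  ],
)

```text
time: 40.23
eef_pos: [0.4691, -0.2789, 0.2443]
tool_rot: [-2.403, -2.021, -0.0]
force: [-0.3, 0.5, -0.1]
opening: 0.0882
gripper_force: 0.0
```

Run:
```python
from ov import *
s=monitor.read_state();t=s['eef_pos'];print(t,s['opening'],s['force'])
m=R.from_rotvec(s['tool_rot']).as_matrix();print('d tool mm',(m.T@(np.array([.4694,-.2799,.1346])-t)*1000).round(1))
snap('wrist','w8.png')
```

```text
[ 0.46905819 -0.2788793   0.24432437] 0.08817181219774028 [-0.32202479  0.53241662 -0.12416232]
d tool mm [ -1.1   0.7 109.7]
```

View pics/w8.png

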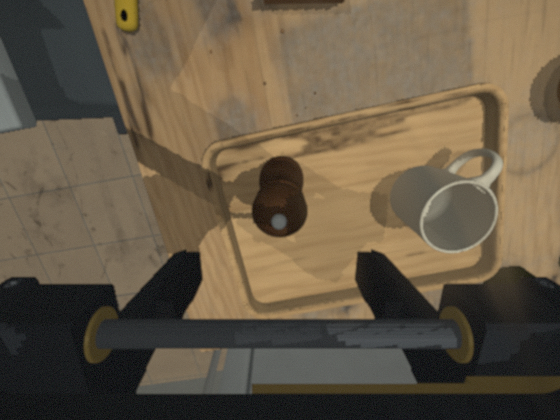

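The mill is upright on the tray at (279,210), centred on the fingers at 280, and the mug is untouched. I'll grip it.

Request:
apply_moves(
  steps=[
    [-1,0.5,15,0],
    [0,0,25,0],
    [0,0,30,0],
    [0,0,22,0],
    [0,0,12,0],
    [0,0,5,0],
    [0,0,0,0],
    [0,0,0,0],
    [0,0,0,0],
  ],
)

```text
time: 41.03
eef_pos: [0.4699, -0.2808, 0.1373]
tool_rot: [2.403, 2.021, 0.0]
force: [0.3, -0.4, -0.2]
opening: 0.0883
gripper_force: 0.0
```

Request:
apply_moves(
  steps=[
    [0,0,0,0],
    [0,0,0,0],
    [0,0,0,0],
    [0,0,0,0],
    [0,0,0,0],
    [0,0,0,0],
    [0,0,0,0],
    [0,0,0,0],
  ],
  claw=0,
  grip_force=25,
)

```text
time: 41.7
eef_pos: [0.4694, -0.2808, 0.1362]
tool_rot: [-2.405, -2.022, 0.0]
force: [0.0, 0.1, 0.4]
opening: 0.0474
gripper_force: 25.0
```

Request:
apply_moves(
  steps=[
    [0,0,-10,0],
    [0,0,-20,0],
    [0,0,-30,0],
    [0,0,-30,0],
    [0,0,-30,0],
    [0,0,-20,0],
    [0,0,-10,0],
    [0,0,0,0],
    [0,0,0,0],
  ],
)

```text
time: 42.45
eef_pos: [0.4692, -0.2806, 0.2854]
tool_rot: [-2.404, -2.021, 0.0]
force: [-0.0, 0.6, -1.3]
opening: 0.0473
gripper_force: 25.0
```

Request:
apply_moves(
  steps=[
    [10,0,0,0],
    [20,1,0,0],
    [27,2,0,0],
    [30,2,0,0],
    [30,2,0,0],
    [30,2,0,0],
    [30,2,0,0],
    [30,2,0,0],
    [30,2,0,0],
    [30,2,0,0],
    [30,2,0,0],
    [30,2,0,0],
  ],
)

```text
time: 43.45
eef_pos: [0.5456, 0.04, 0.2847]
tool_rot: [-2.403, -2.021, 0.003]
force: [0.2, -0.2, -1.0]
opening: 0.0476
gripper_force: 25.0
```

Request:
apply_moves(
  steps=[
    [25,2,0,0],
    [15,2,0,0],
    [8,0,0,0],
    [0,0,20,0],
    [0,0,25,0],
    [0,0,20,0],
    [0,0,10,0],
    [0,0,0,0],
    [0,0,0,0],
    [0,0,0,0],
  ],
)

```text
time: 44.28
eef_pos: [0.5588, 0.0842, 0.2124]
tool_rot: [2.404, 2.021, 0.002]
force: [-0.3, 0.2, -1.5]
opening: 0.0472
gripper_force: 25.0
```

Run:
```python
from ov import *
s=monitor.read_state();t=s['eef_pos'];print(t,s['opening'],s['force'])
m=R.from_rotvec(s['tool_rot']).as_matrix();print('d tool mm',(m.T@(np.array([.5562,.0850,.1352])-t)*1000).round(1))
```

```text
[0.55884484 0.08424241 0.21244684] 0.04722561830395624 [-0.26894626  0.17959972 -1.51321283]
d tool mm [ 0.3 -2.9 77.2]
```

Request:
apply_moves(
  steps=[
    [0.3,-2.5,12,0],
    [0,0,20,0],
    [0,0,20,0],
    [0,0,12,0],
    [0,0,6,0],
    [0,0,2,0],
    [0,0,0,0],
    [0,0,0,0],
    [0,0,0,0],
  ],
)

```text
time: 45.03
eef_pos: [0.5565, 0.0851, 0.1403]
tool_rot: [2.404, 2.021, 0.002]
force: [-0.1, 0.5, -1.3]
opening: 0.0474
gripper_force: 25.0
```

Request:
apply_moves(
  steps=[
    [0,0,0.5,0],
    [0,0,0.5,0],
    [0,0,0.5,0],
    [0,0,0,0],
    [0,0,0,0],
  ],
)

```text
time: 45.45
eef_pos: [0.556, 0.0851, 0.1377]
tool_rot: [-2.405, -2.022, 0.0]
force: [0.4, -0.5, -1.7]
opening: 0.0478
gripper_force: 25.0
```

Request:
apply_moves(
  steps=[
    [0,0,0.5,0],
    [0,0,0.5,0],
    [0,0,0.5,0],
    [0,0,0,0],
    [0,0,0,0],
  ],
)

```text
time: 45.87
eef_pos: [0.5559, 0.0851, 0.1362]
tool_rot: [-2.405, -2.022, 0.0]
force: [-0.5, 0.4, -1.0]
opening: 0.0476
gripper_force: 25.0
```

Request:
apply_moves(
  steps=[
    [0,0,0.5,0],
    [0,0,0.5,0],
    [0,0,0,0],
    [0,0,0,0],
  ],
)

```text
time: 46.2
eef_pos: [0.556, 0.0851, 0.1353]
tool_rot: [2.405, 2.022, 0.0]
force: [0.2, 0.1, -0.8]
opening: 0.0474
gripper_force: 25.0
```

Request:
apply_moves(
  steps=[
    [0,0,0.5,0],
    [0,0,0.5,0],
    [0,0,0,0],
    [0,0,0,0],
  ],
)

```text
time: 46.53
eef_pos: [0.5562, 0.085, 0.1352]
tool_rot: [2.404, 2.021, 0.001]
force: [-2.0, -0.1, 5.7]
opening: 0.0473
gripper_force: 25.0
```

Request:
apply_moves(
  steps=[
    [0,0,-0.5,0],
    [0,0,0,0],
    [0,0,0,0],
    [0,0,0,0],
    [0,0,-10,0],
    [0,0,-25,0],
    [0,0,-30,0],
    [0,0,-25,0],
    [0,0,-13,0],
    [0,0,0,0],
  ],
  claw=100,
)

```text
time: 47.37
eef_pos: [0.557, 0.0851, 0.2415]
tool_rot: [2.401, 2.019, 0.007]
force: [0.1, 0.7, -0.2]
opening: 0.0877
gripper_force: 0.0
```

Request:
apply_moves(
  steps=[
    [-20,0,0,0],
    [-30,0,0,0],
    [-25,0,0,0],
    [-10,0,0,0],
    [0,0,0,0],
    [0,0,0,0],
    [0,0,0,0],
  ],
)

```text
time: 47.95
eef_pos: [0.5415, 0.0024, 0.2375]
tool_rot: [-2.403, -2.022, 0.0]
force: [0.1, -0.3, 0.7]
opening: 0.0882
gripper_force: 0.0
```

Run:
```python
from ov import *
s=monitor.read_state();print(s['eef_pos'],s['time'])
C,im=snap('wrist','w9.png');E,im2=snap('scene','e9.png')
P=[(circ(.556,.0858,.006,.175),(255,0,255)),(circ(.5378,-.040,.0205,.113),(0,255,255))]
o=draw(im[:,:,::-1].copy(),C,P,150,20,280,240,1.4)
a=cv2.imread('pics/scene0.png')[150:270,200:320];b=im2[150:270,200:320,::-1]
q=np.hstack([cv2.resize(k,(200,200)) for k in (a,b)]);q=np.vstack([q,np.zeros((136,400,3),np.uint8)])
cv2.imwrite('pics/c9.png',np.hstack([o,q]))
```

```text
[0.54145175 0.00238744 0.23747475] 47.95
```

View pics/c9.png

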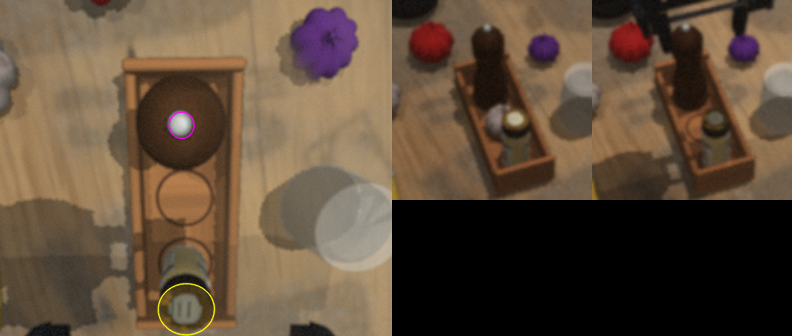

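The mill knob at (181,124) and the jar cap at (186,308) sit exactly on the recorded positions, and the before and after scene crops match. I'll hand in.

```bash
python3 -c "
from h import *
print(finish_job())"
```

```text
the job is handed in; nothing more can be done
None
```

The job is handed in at about 48 s: the garlic is in the black dish, the mill and jar are back upright in their places in the caddy, and the mug and glass were not touched.

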